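Edge a mosaic strip out of its gluing jig and lay it on the drying rack

ROBOT

A 6-joint arm with a two-finger parallel gripper is mounted at the origin on the work surface. World frame = base frame: x ahead of the robot, y to its left, z up, the work surface at z = 0. Lengths are in m, angles in rad, forces in N, time in s.
With the tool pointing down it reaches from about 0.375 to 0.825 m from the base axis. Payload 5.5 kg.
Tool frame: the origin (TCP) lies between the finger pads; the fingertips stand 11 mm ahead of it and the grasp point (between the pads) lies 8 mm behind it; x points along the fingers, y is the direction in which the jaws open and shut, and the axes are right-handed (so a half turn about x gives the same grasp; the last joint's range is limited). The gripper opens to 85 mm and grips with 20 to 120 N. Pads are 22 mm wide; open, the fingers measure 114 mm over their backs; the gripper's body (76 mm by 85 mm) begins 54 mm behind the grasp point. The pads swing forward as they close: fully open they stand 13 mm farther back than shut.
Start: joints at [1.167, 0.314, -0.047, 1.21, 0, 1.571], TCP at [0.236, 0.552, 0.242] pointing down, gripper open.
Joint ranges: [-2.67, 2.67], [-0.69, 1.73], [-1.03, 1.25], [-2.08, 2.16], [-1.42, 1.45], [-3.14, 3.14]. Speed limits (rad/s): [2.39, 2.39, 3.01, 3.14, 3.14, 3.14].

INTERFACE

Orientations are given as a unit quaternion [x, y, z, w].
In Python, from plant import telemetry, optics, order, look_for, tip_of gives the robot as it stands.
- The arm moves only by the tool step_arm, never from a script. Its argument "moves" is a list of rows, each an object with "fingers": the opening, from 0 (shut) to 1 (fully open); "offset": the shift along the tool's x, y, z in m, a list of three; "twist": the turn about the tool's x in rad. In form: [{"fingers": fingers, "offset": [x, y, z], "twist": twist}, ...]. A call has 1 to 20 rows; each row shifts and turns the pose as measured when the row begins, along the tool's axes as they then stand; what a row does not reach is not made up. A row lasts 1/10 s, in which the tool goes at most 50 mm and 8.59 degrees, less where a joint would pass 70% of its speed; a pose out of reach is approached as far as the arm can. A call is refused whole if a number of a shift passes 0.05 or a number of a turn 0.15, either way. A call with a gripper value outside its range is refused whole. The fingers move at their own pace and stop on an object; "newtons" is the grip in N (left out, the last holds). Time passes only in rows, so rows that do not move let the fingers close. It gives the time, the measured TCP pose, the force and the opening at its end, in the units of the state.
- telemetry.get_obs(): the state, without advancing time (a new reading comes with each control period).
- optics.get_image(name): name is "side" or "top"; returns a dict with "img" (384x512x3 uint8, blue, green, red), "z_map" (384x512 float32, m along the optical axis (not along the pixel's ray), 0 where there is no reading), "fovy" (degrees; the focal length in pixels is half the picture's height over the tangent of half this angle, whatever the lens; pixels are square), "cx", "cy" (the principal point, pixels), "view" (4x4, takes a point from world to camera coordinates). Camera axes: x right, y down, z forward; pixel columns grow to the right and rows downward; lengths in m; the calibration is good to about 2 mm. A picture is of the moment at which its call begins.
- order.close_job(): hands the job in, once; it reports no verdict.
Trained networks look in the newest picture that a camera, given by its name, has taken for a name from the list of things; names that differ only in an ending like _2 or _b are one class to them, and where a whole thing is asked for, a point or a joint stands for the part that bears it (a point fixed in the world has none). Each returns a list of dicts, best first, with "score" (0 to 1); they miss things now and then, are a little off and sometimes report something else, mostly with a low value. They report only what shows in the picture. A call takes as long as a camera call.
- look_for(camera, thing): "box" ([centre column, centre row, width, height] as shares, 0 to 1, of the picture: columns of its width, rows of its height, round what is visible of it).
- tip_of(camera, thing): "xy" ([column, row] as shares, 0 to 1, of the picture: columns of its width, rows of its height: a listed point, or the origin of a listed thing).
The state is a dict: "time_s": time; "qpos": joint angles; "dq": joint speeds; "joint_efforts": joint torques, N m; "ee_pos": TCP position; "tcp_rot": TCP orientation; "ft_force": force on the tool from outside, world axes, zero at the start; "torque": the same for the moment, N m; "grip_width": finger opening in m.
Only numpy, scipy, OpenCV 4.12 (cv2) and the standard library are available. Lean on these libraries where they do the work, as an engineer would, in place of code of your own. Each camera call takes 0.05 s, during which the arm holds its last target. There are 200 camera calls.

TASK

The finished mosaic strip lies sunk between the rails of its raised wooden gluing jig, so there is nothing to grip. Pressing only gently on its face, edge it out over the jig's open end until it overhangs enough to pinch by its two long sides, lift it out, and lay it gently, mosaic side up, centred and squarely across the two slats of the drying rack, then let go. Do not press the strip hard into the jig, do not let it drop onto the table, and leave the glue bottle, spatula and pail where they are.

Things in the scene. Friction and masses are not known exactly. Their poses are not given: they have to be found in the camera images.
- strip_center (a point): Centre (half-way up the slab) of the loose mosaic strip: plaster slab 160 mm long (x), 50 wide (y), 7 thick (z, mosaic up), 0.14-0.24 kg. The tesserae on it are uneven: tops 1 mm above the slab at its -x end to 9 mm at +x, in uneven steps, 3 mm in from the sides. Brittle: over 30 N against jig or rack spoils it, so touch at 10 mm/s or slower. Pressed with 10-15 N it slides along.
- jig: Fixed plywood gluing jig, 190 mm (x) by 110 mm (y); origin on its axis, 0 to 15 mm above the table (height varies). Waxed channel along x, its floor 60 mm above the origin and 54 mm wide, between rails 28 mm wide rising 16 mm above the floor; closed at +x by a stop as high (inner face x = +78 mm), open at -x, roughly facing the robot. The strip starts 2-8 mm from the stop, its x along the jig's x.
- jig_edge (a point): Middle of the floor's edge at the jig's open end (jig x = -95 mm, y = 0, 60 mm above the jig's origin); the end is a sheer drop to the table. Axes as the jig's.
- rack_top (a point): Centre of the fixed drying rack, level with its slat tops, 40 mm above the table; axes as the rack's. Two white slats, each 14 mm wide and 110 mm long along y, lie at x = -25 and +25 mm on two blue side beams 28 mm high, 64 mm long in x. The strip goes with its length along x (either way round), middle at this point, its ends overhanging by about 48 mm.
- glue: Bystander: white glue bottle, 56 mm across, 120 mm tall, orange cap; origin at the centre of its underside.
- spatula: Bystander: spatula with a dark wooden handle lying flat on the table, 180 mm long along its x; origin on the table about mid-length.
- pail: Bystander: open white plastic pail of set plaster, 150 mm across at the rim, 130 mm tall; origin at the centre of its underside.

How it is judged:
By the outcome, as a careful person would: the job done as asked, in the order asked, and still so for the second after the job is handed in, with the robot touching nothing.
It also fails if it takes over 72 s, if anything falls off the work surface, if the arm or the gripper's body presses on something with over 40 N, if the wrist force passes 120 N, or if a joint passes its speed limit or range.

## Working session

There is one attempt and no reset: what is moved stays moved. The work goes in short steps, Python scripts to look and compute and a tool call to move; the robot and the scene stay as the last step left them, time stands still between calls to the robot, and variables do not carry over. Pictures are saved under pics/ and viewed, about 8 in all and at most 12, crops included, and the job is handed in when it is done.

Besides the shell and the picture viewer there is one more tool, called after "Emit:" as name(argument=value, ...), one argument or row to a line, values as JSON. step_arm: Moves the arm, as the interface text tells. Its arguments: {"type":"object","properties":{"moves":{"type":"array","items":{"type":"object","properties":{"fingers":{"type":"number"},"offset":{"type":"array","items":{"type":"number"}},"twist":{"type":"number"}}}},"newtons":{"type":"number"}},"required":["moves"]}

```bash
mkdir -p pics; ls; cat > h.py <<'E'
import numpy as np, cv2
from plant import telemetry, optics, order, look_for, tip_of
def cloud(c):
    z=c["z_map"]; f=192/np.tan(np.radians(c["fovy"])/2)
    v,u=np.mgrid[0:384,0:512]
    P=np.stack([(u-c["cx"])/f*z,(v-c["cy"])/f*z,z],-1)
    V=np.array(c["view"]); W=(P-V[:3,3])@V[:3,:3]
    W[z==0]=np.nan
    return W
def proj(c,p):
    f=192/np.tan(np.radians(c["fovy"])/2);V=np.array(c["view"])
    q=V[:3,:3]@np.array(p)+V[:3,3]
    return q[0]/q[2]*f+c["cx"],q[1]/q[2]*f+c["cy"]
E
python3 - <<'E'
from h import *
o=telemetry.get_obs(); print(o)
ims=[]
for n in ("top","side"):
    c=optics.get_image(n); W=cloud(c); ims.append(c["img"]); np.save(n+"W.npy",W)
    print(n,c["fovy"],c["cx"],c["cy"],np.round(c["view"],3).tolist())
    for t in "strip_center jig jig_edge rack_top glue spatula pail".split():
        for r in tip_of(n,t)[:2]:
            u,v=r["xy"][0]*512,r["xy"][1]*384
            ui,vi=min(511,max(0,int(u))),min(383,max(0,int(v)))
            print(t,round(r["score"],2),round(u),round(v),np.round(W[vi,ui],3))
    cv2.imwrite(f"pics/{n}0.png",c["img"])
E
```

```text
pics
{'time_s': 0.0, 'qpos': array([ 1.16699697e+00,  3.14231979e-01, -4.80615451e-02,  1.21019237e+00,
        4.34434923e-06,  1.57078783e+00]), 'dq': array([ 4.69643802e-04, -6.32025982e-04, -5.50171089e-04,  9.31429412e-04,
        7.42608425e-05, -5.08900929e-05]), 'joint_efforts': array([ 1.29666787e-03, -5.39593434e+01,  3.39745045e+01,  1.93914544e-02,
        1.44558935e-04, -4.22301127e-06]), 'ee_pos': array([0.23553234, 0.55124139, 0.24143866]), 'tcp_rot': array([ 0.14120878,  0.69286525, -0.1423786 ,  0.69262266]), 'ft_force': array([-0.6117522 ,  0.06582772, -0.31334026]), 'torque': array([ 0.02996383,  0.00491339, -0.00493532]), 'grip_width': 0.08543612806563561}
top 46.81898384912146 250.50905988458658 198.13055711814587 [[0.027, -0.999, 0.018, -0.047], [-0.991, -0.029, -0.131, 0.598], [0.131, -0.015, -0.991, 0.947], [0.0, 0.0, 0.0, 1.0]]
strip_center 0.79 132 192 [0.6   0.226 0.076]
jig 0.64 137 194 [0.599 0.214 0.072]
jig_edge 0.72 124 232 [0.515 0.24  0.064]
rack_top 0.96 321 202 [ 0.602 -0.192  0.002]
glue 0.68 245 179 [ 0.634 -0.017  0.097]
spatula 0.88 232 294 [0.387 0.005 0.015]
pail 0.83 241 122 [ 0.758 -0.002  0.097]
side 55.389854524903136 260.098009426766 194.3515670026191 [[-0.976, -0.218, 0.008, 0.566], [-0.117, 0.491, -0.863, 0.14], [0.184, -0.843, -0.505, 0.78], [0.0, 0.0, 0.0, 1.0]]
strip_center 0.67 220 263 [0.602 0.238 0.074]
jig 0.64 222 287 [0.583 0.288 0.068]
jig_edge 0.8 267 277 [0.515 0.244 0.064]
rack_top 0.86 269 176 [ 0.602 -0.219  0.021]
glue 0.69 234 218 [0.643 0.016 0.018]
spatula 0.61 340 236 [0.392 0.008 0.005]
```

```bash
python3 - <<'E'
from h import *
a=cv2.imread("pics/top0.png");b=cv2.imread("pics/side0.png")
x=cv2.resize(a[100:290,60:400],None,fx=2.3,fy=2.3)
cv2.imwrite("pics/t1.png",x)
y=cv2.resize(b[130:370,130:390],None,fx=2.4,fy=2.4); cv2.imwrite("pics/s1.png",y)
W=np.load("topW.npy"); X,Y,Z=W[...,0],W[...,1],W[...,2]
def rect(m,n):
    pts=W[m][:,:2]
    (c,s,an)=cv2.minAreaRect((pts*1000).astype(np.float32)); print(n,m.sum(),np.round(c,1),np.round(s,1),round(an,1),"z",np.round(np.percentile(W[m][:,2],[5,50,95]),4))
reg=(X>.45)&(X<.75)&(Y>.12)&(Y<.34)
rect(reg&(Z>.05)&(Z<.12),"jig")
h,e=np.histogram(Z[reg],bins=np.arange(.04,.12,.002)); print(list(zip(np.round(e,3),h)))
r=(X>.5)&(X<.7)&(Y>-.3)&(Y<-.1)
rect(r&(Z>.034)&(Z<.05),"slats"); rect(r&(Z>.02)&(Z<.05),"rack")
for y in (.19,.2,.21,.22,.23,.24,.25,.26,.27,.28): 
    print(y,[int(1000*np.nanmedian(Z[(abs(X-x)<.006)&(abs(Y-y)<.004)])) for x in np.arange(.5,.71,.01)])
E
```

```text
jig 4871 [607.6 228.1] [111.7 190.5] 82.0 z [0.0664 0.0802 0.0843]
[(np.float64(0.04), np.int64(15)), (np.float64(0.042), np.int64(11)), (np.float64(0.044), np.int64(21)), (np.float64(0.046), np.int64(21)), (np.float64(0.048), np.int64(18)), (np.float64(0.05), np.int64(19)), (np.float64(0.052), np.int64(18)), (np.float64(0.054), np.int64(9)), (np.float64(0.056), np.int64(14)), (np.float64(0.058), np.int64(21)), (np.float64(0.06), np.int64(26)), (np.float64(0.062), np.int64(39)), (np.float64(0.064), np.int64(74)), (np.float64(0.066), np.int64(82)), (np.float64(0.068), np.int64(63)), (np.float64(0.07), np.int64(219)), (np.float64(0.072), np.int64(494)), (np.float64(0.074), np.int64(510)), (np.float64(0.076), np.int64(308)), (np.float64(0.078), np.int64(456)), (np.float64(0.08), np.int64(1191)), (np.float64(0.082), np.int64(1001)), (np.float64(0.084), np.int64(298)), (np.float64(0.086), np.int64(28)), (np.float64(0.088), np.int64(1)), (np.float64(0.09), np.int64(0)), (np.float64(0.092), np.int64(0)), (np.float64(0.094), np.int64(0)), (np.float64(0.096), np.int64(0)), (np.float64(0.098),
[... 603 characters left out ...]
6, 77, 76, 80, 81, 75, 81, 81]
0.21 [0, 79, 81, 81, 81, 79, 72, 72, 73, 74, 74, 74, 75, 76, 78, 79, 80, 82, 76, 81, 81]
0.22 [0, 3, 72, 74, 73, 74, 75, 73, 73, 75, 74, 75, 75, 77, 78, 79, 80, 81, 77, 81, 82]
0.23 [0, 2, 70, 74, 73, 74, 72, 73, 74, 73, 74, 74, 75, 77, 77, 79, 80, 81, 81, 80, 82]
0.24 [0, 1, 66, 73, 74, 72, 73, 74, 73, 73, 73, 74, 74, 76, 77, 80, 79, 81, 78, 80, 82]
0.25 [0, 0, 66, 72, 74, 73, 74, 74, 72, 73, 73, 73, 73, 74, 76, 80, 80, 81, 81, 82, 81]
0.26 [-1, 0, 64, 72, 73, 73, 73, 75, 77, 80, 81, 82, 82, 82, 81, 82, 82, 82, 81, 82, 80]
0.27 [0, 0, 76, 80, 81, 81, 82, 81, 81, 81, 82, 82, 82, 83, 82, 82, 81, 81, 81, 81, 82]
  return np.nanmean(a, axis, out=out, keepdims=keepdims)
Traceback (most recent call last):
ValueError: cannot convert float NaN to integer
```

View pics/t1.png

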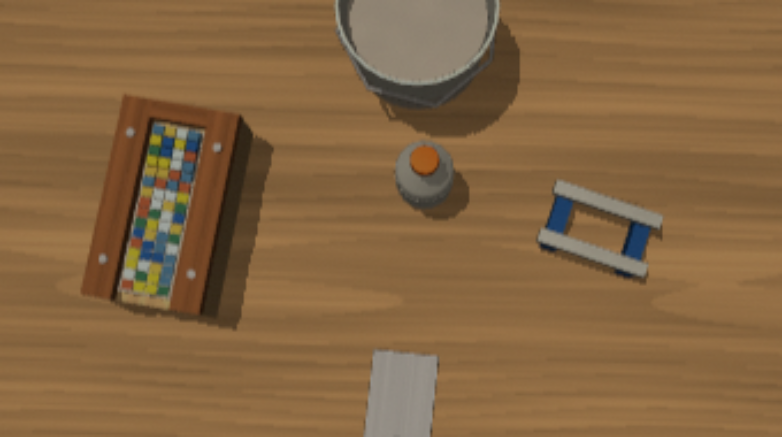

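View pics/s1.png

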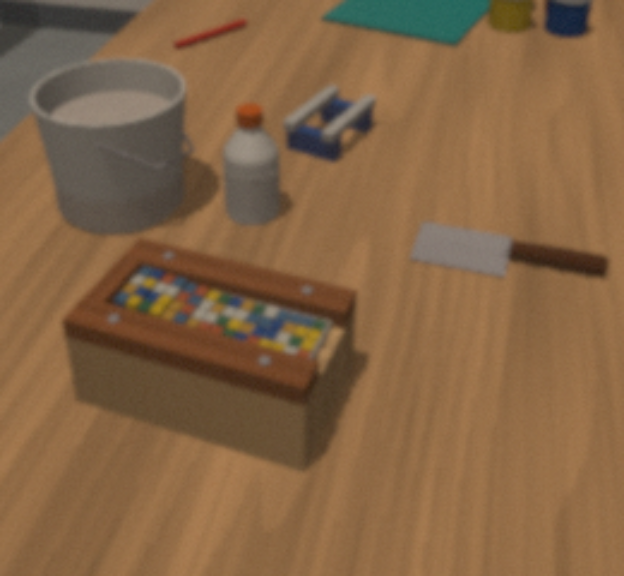

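Both pictures agree with the networks. The jig is at upper left (top-crop px 165,205) with its open end towards the robot, and the rack is at px (600,228). The bottle and pail lie between them, so I'll carry the strip above both.

```bash
cat >> h.py <<'E'
from scipy.spatial.transform import Rotation as R
J=np.array([.6076,.228]); ja=np.radians(-8.0)
K=np.array([.6018,-.1865]); ka=np.radians(-17.3)
def at(o,a,x,y=0): return o+np.array([x*np.cos(a)-y*np.sin(a),x*np.sin(a)+y*np.cos(a)])
def plan(xy,z,ang):
    """offset (tool axes, after the twist) and twist to bring tool y square to ang"""
    o=telemetry.get_obs(); r=R.from_quat(o["tcp_rot"]); M=r.as_matrix()
    ty=M[:,1]; cur=np.arctan2(ty[1],ty[0]); d=(ang+np.pi/2-cur+np.pi/2)%np.pi-np.pi/2
    tw=-d  # tool x is down
    M2=(r*R.from_rotvec([tw,0,0])).as_matrix()
    off=M2.T@(np.array([*xy,z])-o["ee_pos"])
    print("t",round(o["time_s"],2),"pos",np.round(o["ee_pos"],4),"F",np.round(o["ft_force"],1),"w",round(o["grip_width"],4))
    print("axes\n",np.round(M,3)); print("twist",round(tw,4),"offset mm",np.round(off*1000,1))
E
python3 -c "
from h import *
plan(at(J,ja,.005),.115,ja)"
```

```text
t 0.8 pos [0.2358 0.5518 0.2424] F [ 0.1 -0.6  0.3] w 0.0852
axes
 [[ 0.     0.393  0.92 ]
 [ 0.     0.92  -0.393]
 [-1.     0.     0.   ]]
twist -0.2642 offset mm [ 127.3 -268.9  418.3]
```

Emit:
step_arm(
  moves=[
    {"fingers": 0, "offset": [0, 0, 0], "twist": -0.132},
    {"fingers": 0, "offset": [0, 0, 0], "twist": -0.132},
    {"fingers": 0, "offset": [0, -0.0224, 0.0349], "twist": 0},
    {"fingers": 0, "offset": [0, -0.0224, 0.0349], "twist": 0},
    {"fingers": 0, "offset": [0, -0.0224, 0.0349], "twist": 0},
    {"fingers": 0, "offset": [0, -0.0224, 0.0349], "twist": 0},
    {"fingers": 0, "offset": [0, -0.0224, 0.0349], "twist": 0},
    {"fingers": 0, "offset": [0, -0.0224, 0.0349], "twist": 0},
    {"fingers": 0, "offset": [0, -0.0224, 0.0349], "twist": 0},
    {"fingers": 0, "offset": [0, -0.0224, 0.0349], "twist": 0},
    {"fingers": 0, "offset": [0, -0.0224, 0.0349], "twist": 0},
    {"fingers": 0, "offset": [0, -0.0224, 0.0349], "twist": 0},
    {"fingers": 0, "offset": [0, -0.0224, 0.0349], "twist": 0},
    {"fingers": 0, "offset": [0, -0.0224, 0.0349], "twist": 0},
    {"fingers": 0, "offset": [0.03, 0, 0], "twist": 0},
    {"fingers": 0, "offset": [0.03, 0, 0], "twist": 0},
    {"fingers": 0, "offset": [0.03, 0, 0], "twist": 0},
    {"fingers": 0, "offset": [0, 0, 0], "twist": 0},
  ],
  newtons=60,
)

```text
time_s: 2.6
ee_pos: [0.6357, 0.22, 0.1506]
tcp_rot: [0.047, 0.703, -0.043, 0.708]
ft_force: [-0.9, 0.7, 0.4]
grip_width: 0.0001
```

```bash
python3 -c "
from h import *
plan(at(J,ja,.005),.097,ja)"
```

```text
t 2.6 pos [0.6357 0.22   0.1506] F [-0.9  0.7  0.4] w 0.0001
axes
 [[ 0.007  0.127  0.992]
 [ 0.004  0.992 -0.127]
 [-1.     0.005  0.006]]
twist 0.0127 offset mm [ 53.5   3.7 -24.3]
```

Emit:
step_arm(
  moves=[
    {"fingers": 0, "offset": [0, 0.0035, -0.012], "twist": 0.012},
    {"fingers": 0, "offset": [0.01, 0, -0.012], "twist": 0},
    {"fingers": 0, "offset": [0.02, 0, 0], "twist": 0},
    {"fingers": 0, "offset": [0.015, 0, 0], "twist": 0},
    {"fingers": 0, "offset": [0.005, 0, 0], "twist": 0},
    {"fingers": 0, "offset": [0, 0, 0], "twist": 0},
  ],
)

```text
time_s: 3.2
ee_pos: [0.615, 0.2288, 0.106]
tcp_rot: [0.052, 0.701, -0.046, 0.71]
ft_force: [0.1, 0.1, -0.4]
grip_width: 0.0
```

```bash
python3 - <<'E'
from h import *
plan(at(J,ja,.005),.085,ja)
c=optics.get_image("side")
x=cv2.resize(c["img"][180:340,140:300],None,fx=3.5,fy=3.5); cv2.imwrite("pics/s2.png",x)
E
```

```text
t 3.2 pos [0.615  0.2288 0.106 ] F [ 0.1  0.1 -0.4] w 0.0
axes
 [[ 0.013  0.138  0.99 ]
 [ 0.007  0.99  -0.138]
 [-1.     0.008  0.012]]
twist 0.0009 offset mm [20.9 -2.  -2.5]
```

View pics/s2.png

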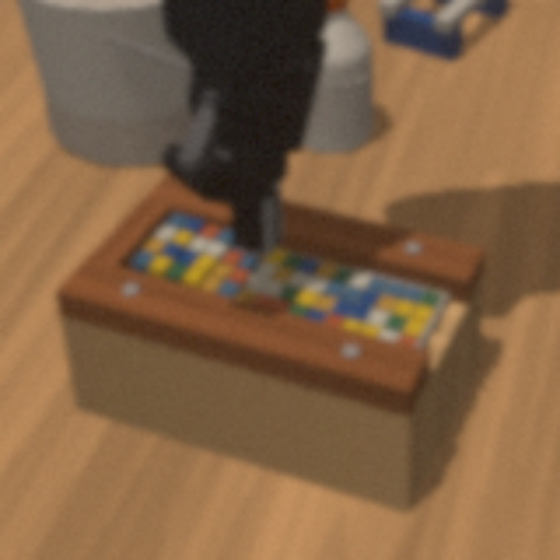

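The shut fingertips are above the middle of the strip, inside the channel, about 20 mm over the tesserae. Next I lower to contact.

Emit:
step_arm(
  moves=[
    {"fingers": 0, "offset": [0.005, -0.002, -0.002], "twist": 0},
    {"fingers": 0, "offset": [0.004, 0, 0], "twist": 0},
    {"fingers": 0, "offset": [0.002, 0, 0], "twist": 0},
    {"fingers": 0, "offset": [0.001, 0, 0], "twist": 0},
    {"fingers": 0, "offset": [0.001, 0, 0], "twist": 0},
    {"fingers": 0, "offset": [0.001, 0, 0], "twist": 0},
    {"fingers": 0, "offset": [0.001, 0, 0], "twist": 0},
  ],
)

```text
time_s: 3.95
ee_pos: [0.615, 0.2274, 0.0928]
tcp_rot: [0.053, 0.7, -0.046, 0.711]
ft_force: [-0.3, 0.9, -0.3]
grip_width: 0.0
```

Emit:
step_arm(
  moves=[
    {"fingers": 0, "offset": [0.001, 0, 0], "twist": 0},
    {"fingers": 0, "offset": [0.001, 0, 0], "twist": 0},
    {"fingers": 0, "offset": [0.001, 0, 0], "twist": 0},
    {"fingers": 0, "offset": [0.001, 0, 0], "twist": 0},
    {"fingers": 0, "offset": [0.001, 0, 0], "twist": 0},
  ],
)

```text
time_s: 4.45
ee_pos: [0.6152, 0.2275, 0.0877]
tcp_rot: [0.053, 0.699, -0.046, 0.711]
ft_force: [-3.1, -0.6, 9.9]
grip_width: -0.0002
```

Emit:
step_arm(
  moves=[
    {"fingers": 0, "offset": [0.0008, 0, 0], "twist": 0},
  ],
)

```text
time_s: 4.55
ee_pos: [0.6153, 0.2276, 0.0877]
tcp_rot: [0.053, 0.699, -0.046, 0.711]
ft_force: [-3.5, -0.7, 10.3]
grip_width: 0.0004
```

Emit:
step_arm(
  moves=[
    {"fingers": 0, "offset": [0.001, 0, -0.002], "twist": 0},
    {"fingers": 0, "offset": [0.001, 0, -0.003], "twist": 0},
  ],
)

```text
time_s: 4.75
ee_pos: [0.6129, 0.2283, 0.0876]
tcp_rot: [0.053, 0.697, -0.046, 0.713]
ft_force: [1.7, -0.5, 4.1]
grip_width: -0.0
```

Emit:
step_arm(
  moves=[
    {"fingers": 0, "offset": [0.0015, 0, -0.003], "twist": 0},
    {"fingers": 0, "offset": [0.0015, 0, -0.003], "twist": 0},
  ],
)

```text
time_s: 4.95
ee_pos: [0.6089, 0.2294, 0.086]
tcp_rot: [0.053, 0.696, -0.046, 0.715]
ft_force: [3.7, -2.8, 12.4]
grip_width: -0.0004
```

Emit:
step_arm(
  moves=[
    {"fingers": 0, "offset": [0.0013, 0, -0.003], "twist": 0},
    {"fingers": 0, "offset": [0.0013, 0, -0.003], "twist": 0},
    {"fingers": 0, "offset": [0.0013, 0, -0.003], "twist": 0},
  ],
)

```text
time_s: 5.25
ee_pos: [0.6055, 0.231, 0.0861]
tcp_rot: [0.054, 0.691, -0.046, 0.719]
ft_force: [3.6, -1.6, 7.7]
grip_width: -0.0
```

```bash
python3 - <<'E'
from h import *
plan(at(J,ja,-.005),.0855,ja)
c=optics.get_image("side")
x=cv2.resize(c["img"][180:340,140:300],None,fx=3.5,fy=3.5); cv2.imwrite("pics/s3.png",x)
E
```

```text
t 5.25 pos [0.6055 0.231  0.0861] F [ 3.6 -1.6  7.7] w -0.0
axes
 [[ 0.041  0.141  0.989]
 [ 0.009  0.99  -0.141]
 [-0.999  0.015  0.039]]
twist -0.0014 offset mm [ 0.4 -2.7 -2.5]
```

View pics/s3.png

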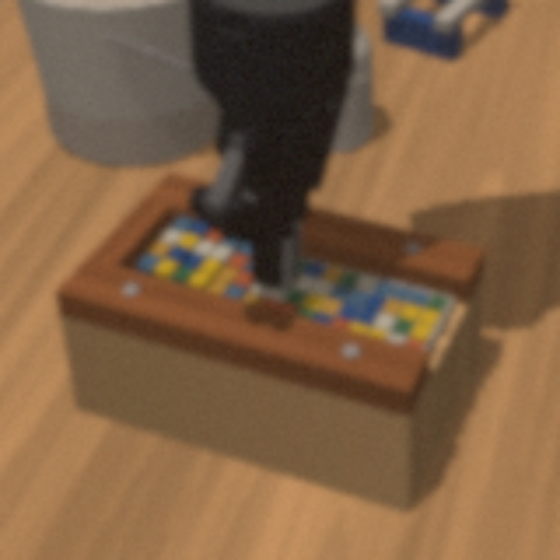

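The strip's near end has moved about 10 mm towards the open end (px 458,310) and the gap at the stop has widened, so it slides with the fingertip. Longer strokes per row should reduce the wrist-tilt creep.

Emit:
step_arm(
  moves=[
    {"fingers": 0, "offset": [0.001, -0.001, -0.007], "twist": 0},
    {"fingers": 0, "offset": [0.001, -0.001, -0.007], "twist": 0},
  ],
)

```text
time_s: 5.5
ee_pos: [0.595, 0.232, 0.0861]
tcp_rot: [0.055, 0.688, -0.045, 0.722]
ft_force: [3.0, -0.9, 7.1]
grip_width: -0.0001
```

Emit:
step_arm(
  moves=[
    {"fingers": 0, "offset": [0.001, -0.001, -0.009], "twist": 0},
    {"fingers": 0, "offset": [0.001, -0.001, -0.009], "twist": 0},
  ],
)

```text
time_s: 5.7
ee_pos: [0.5806, 0.2337, 0.086]
tcp_rot: [0.056, 0.685, -0.044, 0.725]
ft_force: [3.2, -0.4, 8.1]
grip_width: -0.0001
```

Emit:
step_arm(
  moves=[
    {"fingers": 0, "offset": [0.001, -0.001, -0.009], "twist": 0},
    {"fingers": 0, "offset": [0.001, -0.001, -0.009], "twist": 0},
  ],
)

```text
time_s: 5.9
ee_pos: [0.5663, 0.2355, 0.086]
tcp_rot: [0.058, 0.682, -0.043, 0.728]
ft_force: [4.3, -0.7, 7.5]
grip_width: -0.0
```

```bash
python3 - <<'E'
from h import *
plan(at(J,ja,-.055),.0855,ja)
for n in ("side","top"):
    c=optics.get_image(n); W=cloud(c)
    for t in ("strip_center","jig_edge"):
        for r in tip_of(n,t)[:1]: print(n,t,r["score"],np.array(r["xy"])*[512,384])
    D=W[...,:2]-J; jx=D[...,0]*np.cos(ja)+D[...,1]*np.sin(ja); jy=-D[...,0]*np.sin(ja)+D[...,1]*np.cos(ja)
    m=(jx<-.100)&(jx>-.2)&(abs(jy)<.04)&(W[...,2]>.06)&(W[...,2]<.085)
    print(n,m.sum(),np.percentile(jx[m],[0,1,5]) if m.any() else "", np.percentile(jy[m],[2,98]) if m.any() else "")
    if n=="side": cv2.imwrite("pics/s4.png",cv2.resize(c["img"][180:340,160:320],None,fx=3.5,fy=3.5))
E
```

```text
t 5.9 pos [0.5663 0.2355 0.086 ] F [ 4.3 -0.7  7.5] w -0.0
axes
 [[ 0.067  0.141  0.988]
 [ 0.015  0.99  -0.143]
 [-0.998  0.025  0.064]]
twist -0.0023 offset mm [ -0.4  -1.7 -13.1]
side strip_center 0.69 [240.9984 268.9152]
side jig_edge 0.72 [268.5952 278.208 ]
side 404 [-0.12869854 -0.12809053 -0.12724814] [-0.01937773  0.03025778]
top strip_center 0.71 [125.184  211.6992]
top jig_edge 0.68 [122.3168 235.8144]
top 310 [-0.1270231  -0.12636321 -0.1252307 ] [-0.02227935  0.02671083]
```

View pics/s4.png

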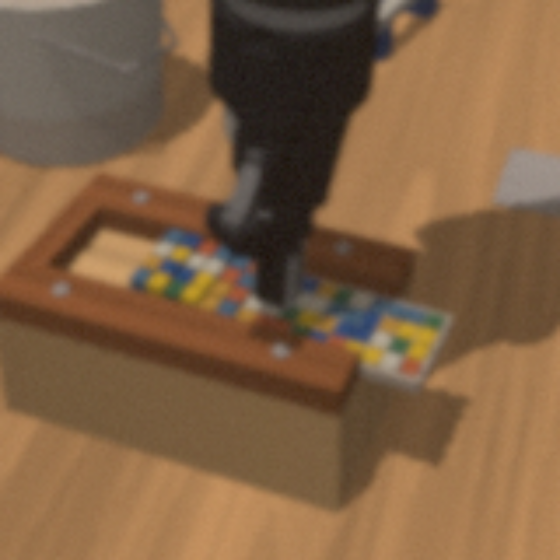

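Near end at (450,320), overhanging by about 32 mm and straight in the channel. It needs about 20 mm more.

Emit:
step_arm(
  moves=[
    {"fingers": 0, "offset": [0.001, -0.001, -0.009], "twist": 0},
    {"fingers": 0, "offset": [0.001, -0.001, -0.009], "twist": 0},
    {"fingers": 0, "offset": [0.001, -0.001, -0.009], "twist": 0},
  ],
)

```text
time_s: 6.5
ee_pos: [0.5448, 0.2385, 0.0858]
tcp_rot: [0.059, 0.677, -0.042, 0.732]
ft_force: [3.5, 0.1, 7.4]
grip_width: -0.0001
```

Emit:
step_arm(
  moves=[
    {"fingers": 0, "offset": [-0.002, 0, 0], "twist": 0},
    {"fingers": 0, "offset": [-0.01, 0, 0], "twist": 0},
    {"fingers": 0, "offset": [-0.03, 0, 0], "twist": 0},
    {"fingers": 0, "offset": [-0.03, 0, 0], "twist": 0},
    {"fingers": 0.9, "offset": [0, 0, -0.04], "twist": 0},
    {"fingers": 0.9, "offset": [0, 0, -0.04], "twist": 0},
    {"fingers": 0.9, "offset": [0, 0, -0.02], "twist": 0},
    {"fingers": 0.9, "offset": [0, 0, 0], "twist": 0},
    {"fingers": 0.9, "offset": [0, 0, 0], "twist": 0},
  ],
)

```text
time_s: 7.4
ee_pos: [0.4334, 0.251, 0.1533]
tcp_rot: [0.059, 0.68, -0.042, 0.729]
ft_force: [0.4, 0.4, 0.4]
grip_width: 0.0724
```

```bash
cat >> h.py <<'E'
def over(n):
    c=optics.get_image(n); W=cloud(c)
    D=W[...,:2]-J; jx=D[...,0]*np.cos(ja)+D[...,1]*np.sin(ja); jy=-D[...,0]*np.sin(ja)+D[...,1]*np.cos(ja)
    m=(jx<-.100)&(jx>-.2)&(abs(jy)<.04)&(W[...,2]>.055)&(W[...,2]<.085)
    print(n,m.sum())
    if m.any(): print("end",np.percentile(jx[m],[1,5]),"y",np.percentile(jy[m],[1,99]),"z",np.percentile(W[m][:,2],[5,50,95]), cv2.minAreaRect((np.c_[jx[m],jy[m]]*1000).astype(np.float32)))
    return c
E
python3 - <<'E'
from h import *
plan(at(J,ja,-.115),.077,ja)
for n in ("side","top"): 
    c=over(n); cv2.imwrite("pics/%s5.png"%n,c["img"])
E
```

```text
t 7.4 pos [0.4334 0.251  0.1533] F [0.4 0.4 0.4] w 0.0724
axes
 [[ 0.071  0.142  0.987]
 [ 0.019  0.99  -0.143]
 [-0.997  0.029  0.068]]
twist -0.0025 offset mm [80.3 -0.7 55.4]
side 646
end [-0.14498415 -0.14368431] y [-0.02036816  0.0305737 ] z [0.06794274 0.07298836 0.07460353] ((-122.20780944824219, 4.546091079711914), (53.00233459472656, 45.60124588012695), 88.38580322265625)
top 497
end [-0.14202579 -0.1403082 ] y [-0.02246593  0.02738823] z [0.07000787 0.07334007 0.07637608] ((-121.01782989501953, 2.7886714935302734), (51.25543212890625, 42.60527801513672), 88.34258270263672)
```

```bash
python3 - <<'E'
from h import *
plan(at(J,ja,-.1125,.003),.056,ja-np.radians(1.2))
a=cv2.imread("pics/side5.png")[190:340,190:350];b=cv2.imread("pics/top5.png")[160:310,60:220]
cv2.imwrite("pics/c5.png",np.hstack([cv2.resize(a,(400,375)),cv2.resize(b,(400,375))]))
E
```

```text
t 7.5 pos [0.434  0.2509 0.1531] F [-0.2 -0.6 -1.1] w 0.0771
axes
 [[ 0.071  0.142  0.987]
 [ 0.019  0.989 -0.144]
 [-0.997  0.029  0.068]]
twist 0.0175 offset mm [101.2   2.9  55.8]
```

View pics/c5.png

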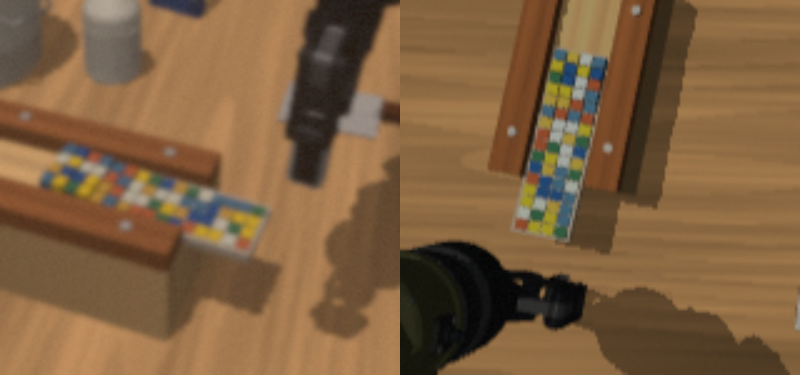

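The strip overhangs the edge by about 49 mm, level and almost square (left panel end at 270,210). Now I approach for the pinch.

Emit:
step_arm(
  moves=[
    {"fingers": 0.9, "offset": [0, 0.003, 0.02], "twist": 0.0175},
    {"fingers": 0.9, "offset": [0, 0, 0.02], "twist": 0},
    {"fingers": 0.9, "offset": [0, 0, 0.008], "twist": 0},
    {"fingers": 0.9, "offset": [0.01, 0, 0], "twist": 0},
    {"fingers": 0.9, "offset": [0.02, 0, 0], "twist": 0},
    {"fingers": 0.9, "offset": [0.015, 0, 0], "twist": 0},
    {"fingers": 0.9, "offset": [0, 0, 0], "twist": 0},
  ],
)

```text
time_s: 8.2
ee_pos: [0.4893, 0.2459, 0.1077]
tcp_rot: [0.067, 0.68, -0.05, 0.728]
ft_force: [0.3, 0.4, 0.2]
grip_width: 0.077
```

```bash
python3 - <<'E'
from h import *
plan(at(J,ja,-.1125,.003),.056,ja-np.radians(1.2))
E
```

```text
t 8.2 pos [0.4893 0.2459 0.1077] F [0.3 0.4 0.2] w 0.077
axes
 [[ 0.069  0.165  0.984]
 [ 0.018  0.986 -0.166]
 [-0.997  0.029  0.065]]
twist -0.0049 offset mm [52.   0.4  3.7]
```

Emit:
step_arm(
  moves=[
    {"fingers": 0.9, "offset": [0.01, 0, 0.0035], "twist": -0.005},
    {"fingers": 0.9, "offset": [0.014, 0, 0], "twist": 0},
    {"fingers": 0.9, "offset": [0.014, 0, 0], "twist": 0},
    {"fingers": 0.9, "offset": [0.008, 0, 0], "twist": 0},
    {"fingers": 0.9, "offset": [0.003, 0, 0], "twist": 0},
    {"fingers": 0.9, "offset": [0, 0, 0], "twist": 0},
  ],
)

```text
time_s: 8.8
ee_pos: [0.4965, 0.2464, 0.0566]
tcp_rot: [0.065, 0.681, -0.048, 0.728]
ft_force: [-1.3, 0.1, -0.6]
grip_width: 0.0768
```

```bash
python3 - <<'E'
from h import *
plan(at(J,ja,-.1125,.003),.056,ja-np.radians(1.2))
c=optics.get_image("side"); t=optics.get_image("top")
cv2.imwrite("pics/c6.png",np.hstack([cv2.resize(c["img"][190:340,190:350],(400,375)),cv2.resize(t["img"][160:310,60:220],(400,375))]))
E
```

```text
t 8.8 pos [0.4965 0.2464 0.0566] F [-1.3  0.1 -0.6] w 0.0768
axes
 [[ 0.069  0.158  0.985]
 [ 0.018  0.987 -0.16 ]
 [-0.997  0.029  0.065]]
twist 0.0015 offset mm [0.7 0.2 0.1]
```

View pics/c6.png

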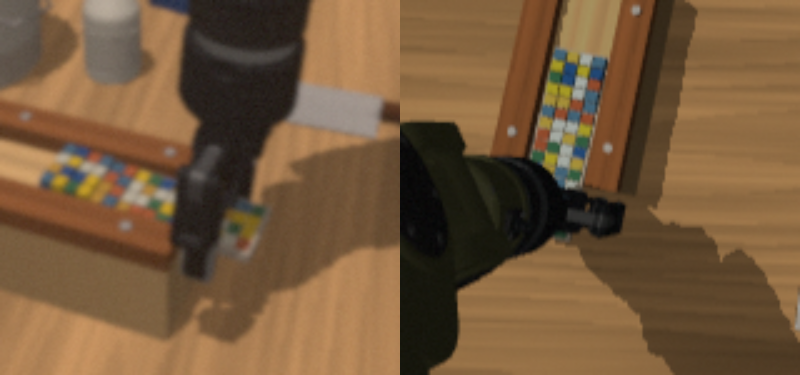

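The fingers straddle the overhang, with the strip's end showing in front at (245,230). Closing gently first.

Emit:
step_arm(
  moves=[
    {"fingers": 0.65, "offset": [0, 0, 0], "twist": 0},
    {"fingers": 0.62, "offset": [0, 0, 0], "twist": 0},
    {"fingers": 0.6, "offset": [0, 0, 0], "twist": 0},
    {"fingers": 0.5, "offset": [0, 0, 0], "twist": 0},
    {"fingers": 0.5, "offset": [0, 0, 0], "twist": 0},
    {"fingers": 0.5, "offset": [0, 0, 0], "twist": 0},
  ],
  newtons=25,
)

```text
time_s: 9.5
ee_pos: [0.4979, 0.2472, 0.0592]
tcp_rot: [0.066, 0.679, -0.047, 0.729]
ft_force: [1.1, 0.0, -0.9]
grip_width: 0.049
```

Emit:
step_arm(
  moves=[
    {"fingers": 0.4, "offset": [0, 0, 0], "twist": 0},
    {"fingers": 0.3, "offset": [0, 0, 0], "twist": 0},
    {"fingers": 0.3, "offset": [0, 0, 0], "twist": 0},
  ],
  newtons=70,
)

```text
time_s: 9.8
ee_pos: [0.498, 0.2472, 0.0595]
tcp_rot: [0.066, 0.679, -0.047, 0.729]
ft_force: [-0.4, -0.9, 0.4]
grip_width: 0.0484
```

Emit:
step_arm(
  moves=[
    {"fingers": 0.3, "offset": [-0.002, 0, 0], "twist": 0},
    {"fingers": 0.3, "offset": [-0.003, 0, 0], "twist": 0},
    {"fingers": 0.3, "offset": [-0.005, 0, 0], "twist": 0},
    {"fingers": 0.3, "offset": [-0.008, 0, 0], "twist": 0},
    {"fingers": 0.3, "offset": [-0.012, 0, 0], "twist": 0},
    {"fingers": 0.3, "offset": [-0.012, 0, 0], "twist": 0},
  ],
)

```text
time_s: 10.4
ee_pos: [0.4926, 0.2458, 0.102]
tcp_rot: [0.065, 0.681, -0.048, 0.728]
ft_force: [-0.2, -0.4, -1.7]
grip_width: 0.0487
```

```bash
cat >> h.py <<'E'
def strip(W,c,lo):
    """fit plane/rect to saturated+white tessera pixels is fiddly: use height above lo near tool"""
E
python3 - <<'E'
from h import *
plan(at(J,ja,-.1125,.003),.17,ja-np.radians(1.2))
c=optics.get_image("side"); t=optics.get_image("top")
cv2.imwrite("pics/c7.png",np.hstack([cv2.resize(c["img"][160:340,190:350],(400,450)),cv2.resize(t["img"][160:310,60:220],(400,450))]))
E
```

```text
t 10.4 pos [0.4926 0.2458 0.102 ] F [-0.2 -0.4 -1.7] w 0.0487
axes
 [[ 0.068  0.158  0.985]
 [ 0.019  0.987 -0.159]
 [-0.998  0.029  0.064]]
twist 0.0023 offset mm [-67.5   3.4   8.1]
```

View pics/c7.png

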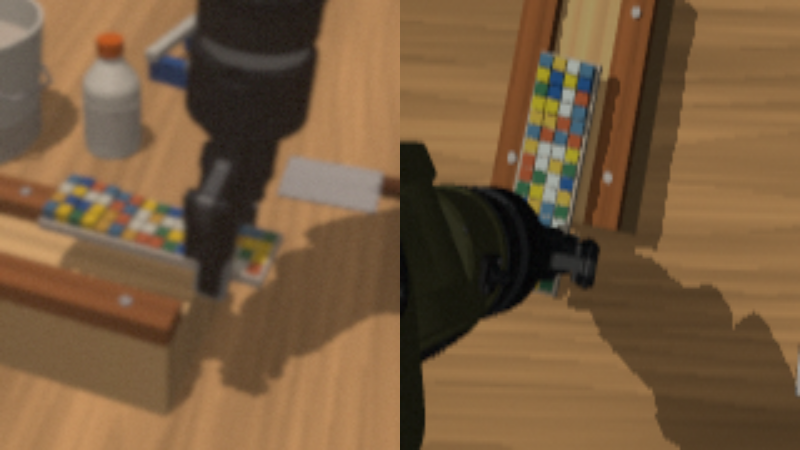

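The strip is held level by its sides and clear of the jig. I'll lift it above the bottle and pail and then carry it across.

Emit:
step_arm(
  moves=[
    {"fingers": 0.3, "offset": [-0.02, 0, 0], "twist": 0},
    {"fingers": 0.3, "offset": [-0.025, 0, 0], "twist": 0},
    {"fingers": 0.3, "offset": [-0.025, 0, 0], "twist": 0},
    {"fingers": 0.3, "offset": [-0.015, 0, 0], "twist": 0},
    {"fingers": 0.3, "offset": [-0.005, 0, 0], "twist": 0},
    {"fingers": 0.3, "offset": [0, 0, 0], "twist": 0},
  ],
)

```text
time_s: 11.1
ee_pos: [0.4869, 0.2437, 0.1969]
tcp_rot: [0.066, 0.68, -0.048, 0.729]
ft_force: [-1.2, -0.2, -1.5]
grip_width: 0.0486
```

```bash
python3 - <<'E'
from h import *
plan(at(K,ka,-.047),.185,ka-.012)
E
```

```text
t 11.1 pos [0.4869 0.2437 0.1969] F [-1.2 -0.2 -1.5] w 0.0486
axes
 [[ 0.072  0.158  0.985]
 [ 0.02   0.987 -0.16 ]
 [-0.997  0.031  0.067]]
twist 0.1547 offset mm [   8.6 -374.4  194.9]
```

Emit:
step_arm(
  moves=[
    {"fingers": 0.3, "offset": [0, 0, 0], "twist": 0.077},
    {"fingers": 0.3, "offset": [0, 0, 0], "twist": 0.077},
    {"fingers": 0.3, "offset": [0, -0.015, 0.008], "twist": 0},
    {"fingers": 0.3, "offset": [0, -0.025, 0.013], "twist": 0},
    {"fingers": 0.3, "offset": [0, -0.032, 0.0167], "twist": 0},
    {"fingers": 0.3, "offset": [0, -0.032, 0.0167], "twist": 0},
    {"fingers": 0.3, "offset": [0, -0.032, 0.0167], "twist": 0},
    {"fingers": 0.3, "offset": [0, -0.032, 0.0167], "twist": 0},
    {"fingers": 0.3, "offset": [0, -0.032, 0.0167], "twist": 0},
    {"fingers": 0.3, "offset": [0, -0.032, 0.0167], "twist": 0},
    {"fingers": 0.3, "offset": [0, -0.032, 0.0167], "twist": 0},
    {"fingers": 0.3, "offset": [0, -0.032, 0.0167], "twist": 0},
    {"fingers": 0.3, "offset": [0, -0.025, 0.013], "twist": 0},
    {"fingers": 0.3, "offset": [0, -0.015, 0.008], "twist": 0},
    {"fingers": 0.3, "offset": [0, 0, 0], "twist": 0},
    {"fingers": 0.3, "offset": [0, 0, 0], "twist": 0},
  ],
)

```text
time_s: 12.7
ee_pos: [0.5413, -0.146, 0.1735]
tcp_rot: [0.121, 0.682, -0.104, 0.714]
ft_force: [-0.6, -1.0, -1.0]
grip_width: 0.0482
```

```bash
python3 - <<'E'
from h import *
plan(at(K,ka,-.047),.11,ka-.012)
o=telemetry.get_obs(); g=o["ee_pos"]
for n in ("top","side"):
    c=optics.get_image(n); W=cloud(c); Z=W[...,2]
    D=W[...,:2]-g[:2]; lx=D[...,0]*np.cos(ka)+D[...,1]*np.sin(ka); ly=-D[...,0]*np.sin(ka)+D[...,1]*np.cos(ka)
    m=(abs(Z-g[2]-.012)<.03)&(lx>.02)&(lx<.16)&(abs(ly)<.04)
    P=np.c_[lx[m],ly[m]]*1000
    r=cv2.minAreaRect(P.astype(np.float32))
    print(n,m.sum(),"rect",np.round(r[0],1),np.round(r[1],1),round(r[2],1),"end",np.percentile(P[:,0],[98,99.5]))
    print([(a,round(1000*float(np.median(Z[m&(abs(lx*1000-a)<5)]-g[2])),1), np.round(np.percentile(1000*ly[m&(abs(lx*1000-a)<5)],[3,97]),1).tolist()) for a in range(30,135,10) if (m&(abs(lx*1000-a)<5)).sum()>5])
    cv2.imwrite("pics/%s8.png"%n,c["img"])
E
```

```text
t 12.7 pos [ 0.5413 -0.146   0.1735] F [-0.6 -1.  -1. ] w 0.0482
axes
 [[ 0.048  0.314  0.948]
 [ 0.018  0.949 -0.315]
 [-0.999  0.032  0.04 ]]
twist -0.0053 offset mm [ 63.7 -22.4  20.5]
top 732 rect [76.3  2.6] [ 39.3 105.2] 88.0 end [126.22016543 127.46670698]
[(30, 12.6, [16.9, 23.2]), (40, 13.1, [10.9, 22.8]), (50, 13.7, [1.5, 22.3]), (60, 13.6, [-8.0, 21.6]), (70, 13.8, [-9.9, 21.6]), (80, 14.4, [-8.3, 21.4]), (90, 15.4, [-4.5, 20.8]), (100, 17.1, [-4.0, 20.8]), (110, 17.6, [-9.5, 20.4]), (120, 18.1, [-16.4, 19.6]), (130, 17.4, [-15.2, 19.8])]
side 401 rect [72.6  0.1] [ 52.  107.1] 87.1 end [123.25919636 125.57658357]
[(30, 12.3, [-9.1, 25.3]), (40, 11.9, [-12.6, 24.9]), (50, 12.2, [-16.6, 24.8]), (60, 12.0, [-21.5, 23.9]), (70, 12.8, [-19.4, 23.4]), (80, 12.8, [-21.3, 22.5]), (90, 14.9, [-22.2, 23.1]), (100, 15.2, [-20.6, 22.9]), (110, 15.9, [-20.8, 23.8]), (120, 15.5, [-26.1, 22.2])]
```

```bash
python3 - <<'E'
from h import *
plan(at(K,ka,-.0467),.10,ka+.016)
a=cv2.imread("pics/top8.png")[130:290,230:400];b=cv2.imread("pics/side8.png")[100:260,190:360]
cv2.imwrite("pics/c8.png",np.hstack([cv2.resize(a,(400,376)),cv2.resize(b,(400,376))]))
E
```

```text
t 12.8 pos [ 0.5414 -0.1453  0.1739] F [ 1.  -0.6 -1.7] w 0.0482
axes
 [[ 0.048  0.312  0.949]
 [ 0.018  0.949 -0.313]
 [-0.999  0.032  0.04 ]]
twist -0.0319 offset mm [ 74.  -24.   19.8]
```

View pics/c8.png

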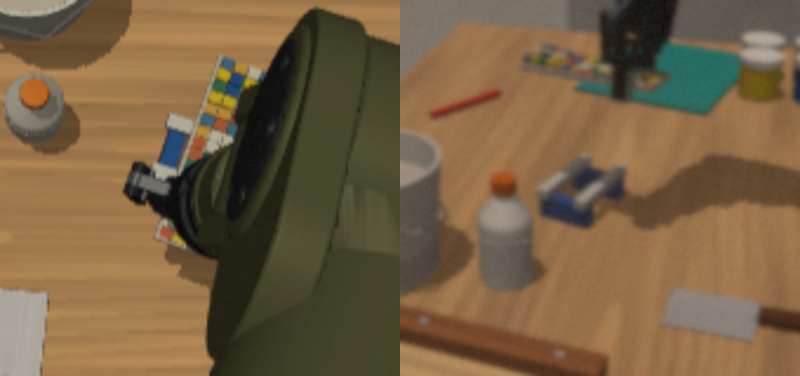

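Strip still held level over the rack, its far end at (240,60) in the left panel. I'll correct the yaw and lateral offset and lower part way.

Emit:
step_arm(
  moves=[
    {"fingers": 0.3, "offset": [0, 0, 0], "twist": -0.032},
    {"fingers": 0.3, "offset": [0, -0.012, 0.01], "twist": 0},
    {"fingers": 0.3, "offset": [0, -0.011, 0.009], "twist": 0},
    {"fingers": 0.3, "offset": [0.01, 0, 0], "twist": 0},
    {"fingers": 0.3, "offset": [0.02, 0, 0], "twist": 0},
    {"fingers": 0.3, "offset": [0.02, 0, 0], "twist": 0},
    {"fingers": 0.3, "offset": [0.015, 0, 0], "twist": 0},
    {"fingers": 0.3, "offset": [0.005, 0, 0], "twist": 0},
    {"fingers": 0.3, "offset": [0, 0, 0], "twist": 0},
  ],
)

```text
time_s: 13.7
ee_pos: [0.5581, -0.17, 0.099]
tcp_rot: [0.109, 0.684, -0.091, 0.716]
ft_force: [-0.6, -0.6, -2.3]
grip_width: 0.0487
```

```bash
cat >> h.py <<'E'
def held():
    o=telemetry.get_obs(); g=o["ee_pos"]
    for n in ("top","side"):
        c=optics.get_image(n); W=cloud(c); Z=W[...,2]
        D=W[...,:2]-K; lx=D[...,0]*np.cos(ka)+D[...,1]*np.sin(ka); ly=-D[...,0]*np.sin(ka)+D[...,1]*np.cos(ka)
        m=(abs(Z-g[2]-.012)<.014)&(lx>-.02)&(lx<.12)&(abs(ly)<.04)
        P=np.c_[lx[m],ly[m]]*1000
        r=cv2.minAreaRect(P.astype(np.float32))
        print(n,m.sum(),"rect",np.round(r[0],1),np.round(r[1],1),round(r[2],1),"end",np.percentile(P[:,0],[98,99.5]))
        print([(a,round(1000*float(np.median(Z[m&(abs(lx*1000-a)<5)])),1), np.round(np.percentile(1000*ly[m&(abs(lx*1000-a)<5)],[3,97]),1).tolist()) for a in range(-20,90,10) if (m&(abs(lx*1000-a)<5)).sum()>5])
        cv2.imwrite("pics/%s9.png"%n,c["img"])
E
python3 - <<'E'
from h import *
plan(at(K,ka,-.0467),.045,ka+.016); held()
E
```

```text
t 13.7 pos [ 0.5581 -0.17    0.099 ] F [-0.6 -0.6 -2.3] w 0.0487
axes
 [[ 0.048  0.279  0.959]
 [ 0.019  0.96  -0.28 ]
 [-0.999  0.032  0.041]]
twist 0.0033 offset mm [53.8 -4.5 -2.3]
top 761 rect [30.4  4.6] [ 49.7 101.8] 88.1 end [79.47654224 80.40390841]
[(-20, 112.7, [21.2, 26.4]), (-10, 112.8, [15.9, 27.0]), (0, 112.2, [7.0, 26.8]), (10, 112.4, [-1.9, 26.0]), (20, 112.8, [-11.2, 26.2]), (30, 114.2, [-11.9, 26.6]), (40, 114.0, [-9.9, 26.6]), (50, 116.0, [-7.3, 26.7]), (60, 116.6, [-7.2, 26.6]), (70, 117.6, [-14.7, 26.8]), (80, 117.1, [-18.8, 26.9])]
side 361 rect [29.5  4.9] [97.7 51. ] 1.3 end [75.99474111 76.99216117]
[(-20, 112.0, [4.9, 28.5]), (-10, 111.3, [-1.6, 28.6]), (0, 111.6, [-16.6, 27.9]), (10, 111.3, [-15.2, 29.0]), (20, 112.1, [-17.7, 29.2]), (30, 112.6, [-15.7, 28.1]), (40, 113.5, [-17.5, 28.9]), (50, 114.8, [-13.8, 28.9]), (60, 115.2, [-17.8, 29.6]), (70, 115.9, [-16.3, 30.1]), (80, 115.5, [-11.0, 29.4])]
```

```bash
python3 - <<'E'
from h import *
for n in ("top","side"):
    W=np.load(n+"W.npy"); D=W[...,:2]-K; lx=D[...,0]*np.cos(ka)+D[...,1]*np.sin(ka); ly=-D[...,0]*np.sin(ka)+D[...,1]*np.cos(ka)
    m=(abs(lx)<.05)&(abs(ly)<.075)&(abs(W[...,2]-.04)<.006)
    P=np.c_[lx[m],ly[m]]*1000; print(n,m.sum(),cv2.minAreaRect(P.astype(np.float32)),np.percentile(P,[1,99],axis=0).round(1).tolist(),np.median(W[m][:,2]))
E
```

```text
top 643 ((-0.038616180419921875, 0.01665496826171875), (64.51667785644531, 109.49947357177734), 0.03442525491118431) [[-32.0, -53.8], [31.9, 53.9]] 0.040592571750005
side 251 ((-4.155092239379883, 1.400238037109375), (112.28575897216797, 65.14144897460938), 89.23653411865234) [[-36.5, -51.8], [28.0, 56.9]] 0.038699368575633025
```

Emit:
step_arm(
  moves=[
    {"fingers": 0.3, "offset": [0, -0.0044, -0.0025], "twist": 0},
    {"fingers": 0.3, "offset": [0.01, 0, 0], "twist": 0},
    {"fingers": 0.3, "offset": [0.015, 0, 0], "twist": 0},
    {"fingers": 0.3, "offset": [0.015, 0, 0], "twist": 0},
    {"fingers": 0.3, "offset": [0.007, 0, 0], "twist": 0},
    {"fingers": 0.3, "offset": [0.003, 0, 0], "twist": 0},
    {"fingers": 0.3, "offset": [0, 0, 0], "twist": 0},
  ],
)

```text
time_s: 14.5
ee_pos: [0.5605, -0.1746, 0.0511]
tcp_rot: [0.108, 0.68, -0.092, 0.719]
ft_force: [-0.1, 0.8, -2.1]
grip_width: 0.0486
```

```bash
python3 - <<'E'
from h import *
plan(at(K,ka,-.0467),.035,ka+.016); held()
E
```

```text
t 14.5 pos [ 0.5605 -0.1746  0.0511] F [-0.1  0.8 -2.1] w 0.0486
axes
 [[ 0.057  0.279  0.959]
 [ 0.016  0.96  -0.281]
 [-0.998  0.031  0.05 ]]
twist 0.0028 offset mm [15.9  0.5 -4.5]
top 713 rect [33.2 -1.5] [105.9  50.3] 0.5 end [82.9528175  84.23889526]
[(-20, 66.4, [19.2, 23.0]), (-10, 64.7, [12.5, 23.3]), (0, 64.9, [4.4, 22.7]), (10, 65.8, [-5.7, 22.6]), (20, 65.1, [-14.2, 23.1]), (30, 66.7, [-14.1, 22.7]), (40, 66.4, [-10.2, 22.9]), (50, 69.5, [-9.0, 22.6]), (60, 69.4, [-12.4, 23.1]), (70, 70.2, [-21.2, 22.5]), (80, 70.1, [-23.6, 22.9])]
side 361 rect [31.8  1.9] [102.   51.5] 1.4 end [79.59444051 81.18934216]
[(-20, 63.0, [7.1, 24.8]), (-10, 64.2, [4.3, 24.3]), (0, 64.3, [-16.0, 25.9]), (10, 64.1, [-18.8, 24.7]), (20, 64.1, [-21.8, 24.3]), (30, 65.0, [-17.6, 25.0]), (40, 65.7, [-19.4, 25.0]), (50, 68.0, [-18.3, 24.5]), (60, 67.6, [-19.4, 25.2]), (70, 69.3, [-18.8, 24.5]), (80, 68.6, [-19.2, 23.5])]
```

Emit:
step_arm(
  moves=[
    {"fingers": 0.3, "offset": [0, 0.001, -0.0045], "twist": 0},
    {"fingers": 0.3, "offset": [0.004, 0, 0], "twist": 0},
    {"fingers": 0.3, "offset": [0.003, 0, 0], "twist": 0},
    {"fingers": 0.3, "offset": [0.001, 0, 0], "twist": 0},
    {"fingers": 0.3, "offset": [0.001, 0, 0], "twist": 0},
    {"fingers": 0.3, "offset": [0.001, 0, 0], "twist": 0},
  ],
)

```text
time_s: 15.2
ee_pos: [0.5585, -0.1726, 0.0427]
tcp_rot: [0.108, 0.679, -0.092, 0.72]
ft_force: [0.5, 0.8, -2.2]
grip_width: 0.0486
```

Emit:
step_arm(
  moves=[
    {"fingers": 0.3, "offset": [0.001, 0, -0.0005], "twist": 0},
    {"fingers": 0.3, "offset": [0.001, 0, -0.0005], "twist": 0},
    {"fingers": 0.3, "offset": [0.001, 0, 0], "twist": 0},
    {"fingers": 0.3, "offset": [0.001, 0, 0], "twist": 0},
    {"fingers": 0.3, "offset": [0.001, 0, 0], "twist": 0},
  ],
)

```text
time_s: 15.7
ee_pos: [0.5579, -0.1722, 0.0372]
tcp_rot: [0.108, 0.679, -0.092, 0.72]
ft_force: [0.4, 0.3, -1.0]
grip_width: 0.0482
```

```bash
python3 - <<'E'
from h import *
plan(at(K,ka,-.0467),.035,ka+.016); held()
E
```

```text
t 15.7 pos [ 0.5579 -0.1722  0.0372] F [ 0.4  0.3 -1. ] w 0.0482
axes
 [[ 0.061  0.279  0.958]
 [ 0.015  0.96  -0.28 ]
 [-0.998  0.031  0.055]]
twist 0.0029 offset mm [ 2.1 -0.6 -0.7]
top 746 rect [31.5 12. ] [ 54.7 108.9] 80.7 end [79.14966888 80.72466567]
[(-20, 49.5, [19.1, 38.6]), (-10, 51.1, [12.2, 24.3]), (0, 51.7, [2.3, 24.5]), (10, 51.4, [-9.4, 24.6]), (20, 50.1, [-11.8, 38.2]), (30, 52.4, [-6.9, 37.6]), (40, 52.9, [-6.9, 24.3]), (50, 55.7, [-8.3, 24.9]), (60, 55.8, [-18.0, 24.3]), (70, 57.2, [-20.4, 23.9]), (80, 56.8, [-21.5, 24.3])]
side 375 rect [33.9  5.1] [95.4 76.4] 19.3 end [75.1228845  76.88086267]
[(-20, 49.1, [12.9, 27.9]), (-10, 49.4, [-0.7, 26.5]), (0, 49.8, [-17.5, 26.6]), (10, 49.8, [-16.8, 26.0]), (20, 49.7, [-18.4, 38.3]), (30, 51.3, [-16.4, 31.9]), (40, 52.3, [-17.3, 25.7]), (50, 53.6, [-20.3, 27.5]), (60, 54.6, [-17.3, 26.5]), (70, 54.5, [-15.3, 27.5]), (80, 54.8, [-15.9, 24.7])]
```

Emit:
step_arm(
  moves=[
    {"fingers": 0.3, "offset": [0.001, 0, 0], "twist": 0},
    {"fingers": 0.3, "offset": [0.001, 0, 0], "twist": 0},
  ],
)

```text
time_s: 16.0
ee_pos: [0.5581, -0.1722, 0.0351]
tcp_rot: [0.108, 0.679, -0.092, 0.72]
ft_force: [-0.2, 0.6, -1.4]
grip_width: 0.0484
```

Emit:
step_arm(
  moves=[
    {"fingers": 0.3, "offset": [0.001, 0, 0], "twist": 0},
  ],
)

```text
time_s: 16.1
ee_pos: [0.5583, -0.1723, 0.0342]
tcp_rot: [0.108, 0.679, -0.092, 0.72]
ft_force: [-0.1, 0.1, -0.1]
grip_width: 0.0481
```

Emit:
step_arm(
  moves=[
    {"fingers": 0.3, "offset": [0.001, 0, 0], "twist": 0},
  ],
)

```text
time_s: 16.2
ee_pos: [0.5584, -0.1723, 0.0335]
tcp_rot: [0.108, 0.679, -0.092, 0.721]
ft_force: [-5.7, 1.0, 12.3]
grip_width: 0.0487
```

Emit:
step_arm(
  moves=[
    {"fingers": 0.6, "offset": [0.0002, 0, 0], "twist": 0},
    {"fingers": 0.63, "offset": [0, 0, 0], "twist": 0},
    {"fingers": 0.7, "offset": [0, 0, 0], "twist": 0},
    {"fingers": 0.8, "offset": [0, 0, 0], "twist": 0},
    {"fingers": 0.8, "offset": [0, 0, 0], "twist": 0},
  ],
  newtons=25,
)

```text
time_s: 16.7
ee_pos: [0.5595, -0.1725, 0.034]
tcp_rot: [0.108, 0.678, -0.092, 0.721]
ft_force: [-0.1, -1.0, 0.1]
grip_width: 0.0684
```

```bash
python3 - <<'E'
from h import *
plan(at(K,ka,-.0467),.15,ka); held()
E
```

```text
t 16.7 pos [ 0.5595 -0.1725  0.034 ] F [-0.1 -1.   0.1] w 0.0684
axes
 [[ 0.064  0.279  0.958]
 [ 0.014  0.96  -0.28 ]
 [-0.998  0.031  0.057]]
twist 0.019 offset mm [-115.9    3.     4.4]
top 723 rect [31.8 12.6] [ 53.4 109.3] 78.9 end [79.55170696 81.02702254]
[(-20, 45.5, [18.9, 37.9]), (-10, 49.7, [13.8, 24.7]), (0, 48.8, [2.7, 24.8]), (10, 48.9, [-7.7, 24.2]), (20, 48.4, [-10.6, 38.4]), (30, 50.0, [-6.8, 38.0]), (40, 51.9, [-5.5, 24.8]), (50, 54.4, [-6.8, 24.4]), (60, 54.9, [-17.5, 24.7]), (70, 56.1, [-18.5, 24.0]), (80, 55.8, [-21.8, 24.1])]
side 374 rect [35.1  5.9] [97.5 76.9] 20.3 end [76.2674756  78.02951502]
[(-20, 47.2, [11.5, 25.2]), (-10, 45.8, [7.7, 26.7]), (0, 47.6, [-8.9, 25.8]), (10, 47.4, [-19.1, 27.3]), (20, 47.4, [-15.6, 38.7]), (30, 49.3, [-20.1, 27.3]), (40, 51.0, [-19.2, 26.8]), (50, 52.5, [-19.0, 27.6]), (60, 52.8, [-20.7, 26.3]), (70, 54.5, [-19.1, 27.5]), (80, 54.1, [-16.6, 27.4])]
```

Released and still centred. I'll withdraw straight up, compensating the small tilt, and then back off.

Emit:
step_arm(
  moves=[
    {"fingers": 0.8, "offset": [-0.005, 0, 0.0003], "twist": 0},
    {"fingers": 0.8, "offset": [-0.01, 0, 0.0005], "twist": 0},
    {"fingers": 0.8, "offset": [-0.015, 0, 0.001], "twist": 0},
    {"fingers": 0.8, "offset": [-0.025, 0, 0], "twist": 0},
    {"fingers": 0.8, "offset": [-0.03, 0, 0], "twist": 0},
    {"fingers": 0.8, "offset": [-0.03, 0, -0.02], "twist": 0},
    {"fingers": 0.8, "offset": [-0.02, 0, -0.04], "twist": 0},
    {"fingers": 0.8, "offset": [0, 0, -0.04], "twist": 0},
    {"fingers": 0.8, "offset": [0, 0, -0.03], "twist": 0},
    {"fingers": 0.8, "offset": [0, 0, -0.01], "twist": 0},
    {"fingers": 0.8, "offset": [0, 0, 0], "twist": 0},
    {"fingers": 0.8, "offset": [0, 0, 0], "twist": 0},
  ],
)

```text
time_s: 18.0
ee_pos: [0.4185, -0.1364, 0.175]
tcp_rot: [0.107, 0.673, -0.093, 0.726]
ft_force: [-0.3, -0.3, -0.4]
grip_width: 0.0682
```

```bash
python3 - <<'E'
from h import *
o=telemetry.get_obs();print(o["ee_pos"],o["ft_force"],o["time_s"])
t=optics.get_image("top"); s=optics.get_image("side")
W=cloud(t); D=W[...,:2]-K; lx=D[...,0]*np.cos(ka)+D[...,1]*np.sin(ka); ly=-D[...,0]*np.sin(ka)+D[...,1]*np.cos(ka)
m=(abs(lx)<.1)&(abs(ly)<.031)&(W[...,2]>.0435)&(W[...,2]<.07)
print(m.sum(),cv2.minAreaRect((np.c_[lx[m],ly[m]]*1000).astype(np.float32)))
print([round(1000*np.median(W[...,2][m&(abs(lx*1000-a)<5)]),1) for a in range(-75,80,15)])
for n in "glue spatula pail".split():
    for r in tip_of("top",n)[:1]: print(n,np.array(r["xy"])*[512,384])
cv2.imwrite("pics/c10.png",np.hstack([cv2.resize(t["img"][130:290,230:400],(400,376)),cv2.resize(s["img"][100:260,190:360],(400,376))]))
E
```

```text
[ 0.41852342 -0.13644873  0.17495875] [-0.28776161 -0.3035366  -0.39406995] 18.0
1625 ((2.7404708862304688, -0.8145179748535156), (159.1290740966797, 59.11669921875), 0.8869209289550781)
[np.float64(47.6), np.float64(47.8), np.float64(48.1), np.float64(48.3), np.float64(48.5), np.float64(48.9), np.float64(49.0), np.float64(51.2), np.float64(53.1), np.float64(54.2), np.float64(56.1)]
glue [245.0944 179.7888]
spatula [234.5984 295.6032]
pail [244.992  119.3088]
```

View pics/c10.png

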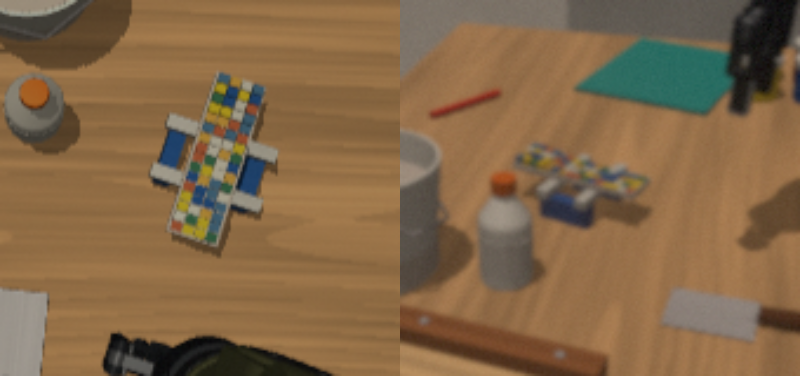

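The strip lies flat and mosaic side up across both slats, centred to about 3 mm and square within 1°. The bystanders haven't moved and the arm is clear.

```bash
python3 -c "
from plant import order; print(order.close_job())"
```

```text
the job is handed in; nothing more can be done
None
```

The mosaic strip is lying mosaic side up across the two slats of the drying rack, released, and the job was handed in at about 18 s.

- **Sliding out:** I pressed on the strip with the shut fingertips and slid it out until it overhung the jig's open end by about 49 mm. The readings at the end of each move were 4 to 12 N, a little below the suggested 10–15 N for much of the slide.
- **Lifting and placing:** I pinched it by its long sides, lifted it out level and carried it above the bottle and pail. I lowered it at about 10 mm/s, and the highest contact reading on the slats was about 12 N.
- **Last checks:** In the final top camera view the strip sits about 3 mm off-centre along its length and about 1 mm across, square to within 1° and flat.
    - The across figure is rougher, because that fit also caught some of the slat tops.
    - The bottle, spatula and pail are within about 3 pixels of where they started.
    - The arm was clear, with no contact force.

Two things did not go perfectly:
- **Wrist tilt:** The wrist picked up a tilt of about 4° during the slide. The strip still came out level, because it was gripped as it lay.
- **Camera disagreement:** The side camera placed the rack about 4 mm along the strip's length from where the top camera did. I compared the strip with the rack within the same camera view, which cancels most of that.

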